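# Sort the stripped amplifier parts into their trays

## Robot

A 6-joint arm with a two-finger parallel gripper is mounted at the origin on the work surface. World frame = base frame: x ahead of the robot, y to its left, z up, the work surface at z = 0. Lengths are in m, angles in degrees, forces in N, time in s.
With the tool pointing down it reaches from about 0.4 to 0.825 m from the base axis. Payload 7 kg.
Tool frame: the origin (TCP) lies midway between the tips of the shut fingers; the grasp point (between the pads) lies 19 mm behind it (env.pinch_z is the distance from the TCP to the grasp point, in m); z points along the fingers, y is the line along which they close (so a half turn about z gives the same grasp; the last joint's range is limited). The gripper opens to 88 mm and grips with 3 to 60 N. Pads are 19 mm wide; open, the fingers measure 130 mm over their backs; the gripper's body (78 mm by 193 mm) begins 47 mm behind the grasp point.
Start: joints at [-55.342, 20.546, 0.682, 0, -70.136, -16.507], TCP at [0.21, -0.641, 0.227] pointing down, gripper open.
Joint ranges: [-176.03, 176.03], [-82.01, 121.73], [-58.28, 71.71], [-173.87, 95.51], [-174.79, -0.11], [-173.66, 173.66]. Speed limits (degrees/s): [136.94, 136.94, 172.46, 180, 180, 180].

## Interface

Orientations are given as [roll, pitch, yaw] about the fixed x, y, z axes, in that order (R = Rz(yaw) Ry(pitch) Rx(roll)).
In Python, from bench import env gives the robot as it stands. The module is installed in compiled form; this text tells all that it offers.
- The arm moves only by the tool apply_moves, never from a script. Its argument "motion" is a list of rows, each an object of numbers: "dx", "dy", "dz": the shift along the tool's x, y, z in cm; "wx", "wy", "wz": the turn, a rotation vector about the tool's x, y, z in rad. In form: [{"dx": .., "dy": .., "dz": .., "wx": .., "wy": .., "wz": ..}, ...]. A call has 1 to 10 rows; each row is the pose to reach, as a shift and turn from the pose commanded when the call began, along the tool's axes at that moment; what a row does not reach only later rows make up. A row lasts 1/10 s, in which the tool goes at most 50 mm and 8.59 degrees, less where a joint would pass 70% of its speed; a pose out of reach is approached as far as the arm can. A call with a gripper value outside its range is refused whole. "hand" is the opening, from -1 (shut) to 1 (fully open), set as the call begins (left out, the last holds). The fingers move at their own pace and stop on an object; the grip force is fixed at half the most. Time passes only in rows, so rows that repeat a pose let the fingers close. It gives the time, the measured TCP pose, the force, the opening and the grip force at its end, in the units of the state.
- env.read_state(): the state, without advancing time (a new reading comes with each control period).
- env.camera(name): name is "scene" or "top" or "wrist"; returns the picture (400x640x3 uint8, blue, green, red); there is no depth.
- env.camera_info(name): a dict with "fx", "fy", "cx", "cy" (pixels), "extrinsics" (4x4, takes a point from world to camera coordinates). Camera axes: x right, y down, z forward; pixel columns grow to the right and rows downward; lengths in m; the calibration is good to about 2 mm. A picture is of the moment at which its call begins: read the wrist's pose just before it. camera_info takes no time and is no camera call; for the wrist camera it gives the pose at the moment of the call.
- env.hand_in(): hands the job in; it is judged then, once.
The state is a dict: "time_s": time; "qpos": joint angles; "qd": joint speeds; "joint_efforts": joint torques, N m; "tcp_pos": TCP position; "tcp_rot": TCP orientation; "force": force on the tool from outside, world axes, zero at the start; "moment": the same for the moment, N m; "grip_width": finger opening in m; "grip_force": force on a finger pad.
Only numpy, scipy, OpenCV 4.12 (cv2) and the standard library are available. Lean on these libraries where they do the work, as an engineer would, in place of code of your own. Each camera call takes 0.05 s, during which the arm holds its last target. There are 200 camera calls.

## Task

Sort the parts taken out of the amplifier: the two capacitors go into the yellow tray and the two control knobs into the red tray, one to each compartment, and the transformer goes into the white tray. Set each part down gently (do not drop it), flat on the tray's floor and upright as it stands now, knobs with the pointer face up. Leave the multimeter and the screwdriver where they lie.

Things in the scene. Friction and masses are not known exactly. Their poses are not given: they have to be found in the camera images.
- blue_capacitor: Blue electrolytic capacitor, a round can 32 mm in diameter and 50 mm tall with a blue sleeve, a white stripe down one side and a silver disc on top; stands on its base on the mat. About 60 g. Origin at the centre of its base, z along the can, up.
- black_capacitor: Black electrolytic capacitor, a round can 32 mm in diameter and 50 mm tall with a black sleeve, a white stripe down one side and a silver disc on top; stands on its base on the mat. About 60 g. Origin at the centre of its base, z along the can, up.
- silver_knob: Silver amplifier control knob of silver-grey metal, round: a rim 40 mm in diameter and 5 mm high at the bottom, then a barrel 37 mm in diameter up to its 26 mm height, flat top with a black pointer line. Lies with the pointer face up. About 60 g. Origin at the centre of its underside, z up.
- gold_knob: Gold amplifier control knob of gold-coloured metal, round: a rim 40 mm in diameter and 5 mm high at the bottom, then a barrel 37 mm in diameter up to its 26 mm height, flat top with a black pointer line. Lies with the pointer face up. About 60 g. Origin at the centre of its underside, z up.
- transformer: Small mains transformer, a dark steel block with a copper winding band round it: 34 mm (its x) x 48 mm (its y) x 40 mm high, about 300 g. Origin at the centre of its underside, z up. Grip it across its 34 mm sides (along its x).
- yellow_tray: Yellow tray fixed to the flat green mat (2 mm thick). 112 (its x) x 160 (its y) x 21 mm high outside, walls 3 mm thick, inner floor 3 mm above its underside. Origin at the centre of its underside, z up; yaw up to 0.25 rad. A 3 mm wall across the middle (at its y = 0, as high as the rim) makes two compartments, each 106 x about 75 mm inside, centred at its y = +39 mm and y = -39 mm.
- red_tray: Red tray fixed to the flat green mat (2 mm thick). 112 (its x) x 160 (its y) x 21 mm high outside, walls 3 mm thick, inner floor 3 mm above its underside. Origin at the centre of its underside, z up; yaw up to 0.25 rad. A 3 mm wall across the middle (at its y = 0, as high as the rim) makes two compartments, each 106 x about 75 mm inside, centred at its y = +39 mm and y = -39 mm.
- white_tray: White tray fixed to the flat green mat (2 mm thick). 112 (its x) x 160 (its y) x 21 mm high outside, walls 3 mm thick, inner floor 3 mm above its underside. Origin at the centre of its underside, z up; yaw up to 0.25 rad. No dividing wall: one space of 106 x 154 mm.
- multimeter: Bystander: dark grey digital multimeter with yellow sockets lying on its back left of the work, 165 (its x) x 82 x 41 mm over its dial, loose. Origin at the centre of its underside.
- screwdriver: Bystander: screwdriver with an orange handle lying right of the work, 180 mm long along its x (handle to -x), under 35 mm thick, loose.
There are look-alikes about, which are no part of the job. Leave any green or pink look-alike of the transformer alone.

How it is judged (in metres and radians):
At the end, for the whole second after the job is handed in: Every part stands released and at rest on its own tray's floor (base under 8 mm above the tray's underside, tilt under 0.12 rad), capacitors and knobs one each side of the dividing wall (12 mm or more from its middle); multimeter and screwdriver moved under 20 mm (x of blue_capacitor in the frame of yellow_tray between -0.045 and 0.045 m and y of blue_capacitor in the frame of yellow_tray between -0.07 and 0.07 m and z of each of blue_capacitor, black_capacitor in the frame of yellow_tray below 0.008 m and angle between each of blue_capacitor, black_capacitor, silver_knob, gold_knob, transformer's own z axis and vertical below 0.12 rad and linear speed of each of blue_capacitor, black_capacitor, silver_knob, gold_knob, transformer below 0.02 m/s and angular speed of each of blue_capacitor, black_capacitor, silver_knob, gold_knob, transformer below 0.2 rad/s and x of black_capacitor in the frame of yellow_tray between -0.045 and 0.045 m and y of black_capacitor in the frame of yellow_tray between -0.07 and 0.07 m and x of silver_knob in the frame of red_tray between -0.045 and 0.045 m and y of silver_knob in the frame of red_tray between -0.07 and 0.07 m and z of each of silver_knob, gold_knob in the frame of red_tray below 0.008 m and x of gold_knob in the frame of red_tray between -0.045 and 0.045 m and y of gold_knob in the frame of red_tray between -0.07 and 0.07 m and x of transformer in the frame of white_tray between -0.045 and 0.045 m and y of transformer in the frame of white_tray between -0.07 and 0.07 m and z of transformer in the frame of white_tray below 0.008 m and ((y of blue_capacitor in the frame of yellow_tray above 0.012 m and y of black_capacitor in the frame of yellow_tray below -0.012 m) or (y of blue_capacitor in the frame of yellow_tray below -0.012 m and y of black_capacitor in the frame of yellow_tray above 0.012 m)) and ((y of silver_knob in the frame of red_tray above 0.012 m and y of gold_knob in the frame of red_tray below -0.012 m) or (y of silver_knob in the frame of red_tray below -0.012 m and y of gold_knob in the frame of red_tray above 0.012 m)) and distance of each of multimeter, screwdriver from where it was at the start of the episode below 0.02 m); the robot touches nothing.
It fails at once if the multimeter or the screwdriver is pushed more than 20 mm (distance of any of multimeter, screwdriver from where it was at the start of the episode above 0.02 m).
It fails at once if a part is dropped or slammed into its tray (faster than 0.5 m/s within 30 mm of the tray's floor) ((horizontal distance between blue_capacitor and yellow_tray below 0.07 m and z of blue_capacitor in the frame of yellow_tray below 0.03 m and linear speed of blue_capacitor above 0.5 m/s) or (horizontal distance between black_capacitor and yellow_tray below 0.07 m and z of black_capacitor in the frame of yellow_tray below 0.03 m and linear speed of black_capacitor above 0.5 m/s) or (horizontal distance between silver_knob and red_tray below 0.07 m and z of silver_knob in the frame of red_tray below 0.03 m and linear speed of silver_knob above 0.5 m/s) or (horizontal distance between gold_knob and red_tray below 0.07 m and z of gold_knob in the frame of red_tray below 0.03 m and linear speed of gold_knob above 0.5 m/s) or (horizontal distance between transformer and white_tray below 0.07 m and z of transformer in the frame of white_tray below 0.03 m and linear speed of transformer above 0.5 m/s)).
It also fails if it takes over 96 s, if anything falls off the work surface, if the arm or the gripper's body presses on something with over 40 N, if the wrist force passes 120 N, or if a joint passes its speed limit or range.

## Working session

There is one attempt and no reset: what is moved stays moved. The work goes in short steps, Python scripts to look and compute and a tool call to move; the robot and the scene stay as the last step left them, time stands still between calls to the robot, and variables do not carry over. Pictures are saved under pics/ and viewed, at most 14 in all, crops included, and the job is handed in when it is done.

Besides the shell and the picture viewer there is one more tool, called as name(argument=value, ...) on one line, values as JSON. apply_moves: Moves the arm, as the interface text tells. Its arguments: {"type":"object","properties":{"motion":{"type":"array","items":{"type":"object","properties":{"dx":{"type":"number"},"dy":{"type":"number"},"dz":{"type":"number"},"wx":{"type":"number"},"wy":{"type":"number"},"wz":{"type":"number"}}}},"hand":{"type":"number"}},"required":["motion"]}

```bash
mkdir -p pics; python3 - <<'E'
from bench import env
import cv2
s=env.read_state();print({k:s[k] for k in('time_s','tcp_pos','tcp_rot','grip_width')},env.pinch_z)
for n in('top','scene'):
    cv2.imwrite(f'pics/{n}0.png',env.camera(n)); i=env.camera_info(n);print(n,i)
E
```

```text
{'time_s': 0.0, 'tcp_pos': array([ 0.21009271, -0.64096632,  0.22561671]), 'tcp_rot': array([ 1.79904462e+02, -9.03956675e-03, -1.61858081e+02]), 'grip_width': 0.087638287496682} 0.0188
top {'fx': 468.874105687222, 'fy': 468.874105687222, 'cx': 317.3105581724966, 'cy': 198.17701813318027, 'extrinsics': array([[-0.01194266, -0.99974378,  0.01922879,  0.00164332],
       [-0.98247692,  0.00815496, -0.18620582,  0.53804302],
       [ 0.1860013 , -0.02111564, -0.98232258,  1.17962113],
       [ 0.        ,  0.        ,  0.        ,  1.        ]])}
scene {'fx': 437.6966289121184, 'fy': 437.6966289121184, 'cx': 317.60244033526925, 'cy': 202.91000751571877, 'extrinsics': array([[ 7.21541598e-01,  6.92371047e-01,  2.34871642e-04,
        -3.87711365e-01],
       [ 3.96013760e-01, -4.12420059e-01, -8.20416234e-01,
        -1.77471925e-01],
       [-5.67935581e-01,  5.92057453e-01, -5.71766690e-01,
         1.37494130e+00],
       [ 0.00000000e+00,  0.00000000e+00,  0.00000000e+00,
         1.00000000e+00]])}
```

View pics/top0.png

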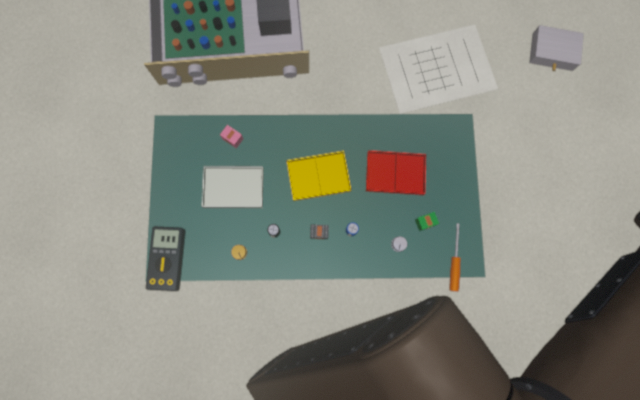

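View pics/scene0.png

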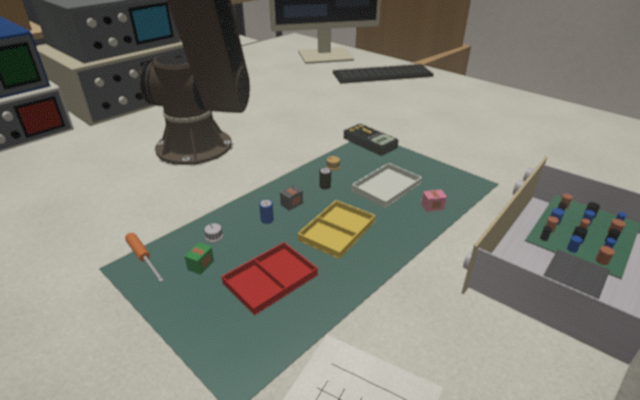

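The top view shows all the parts: gold knob (239,252), black cap (273,230), transformer (319,231), blue cap (352,228), silver knob (400,243). The trays are white (233,187), yellow (319,175) and red (396,172). Next I'll zoom in to measure.

```bash
cat > h.py <<'E'
import numpy as np, cv2
from bench import env
def p2w(info,u,v,z):
    E=info['extrinsics'];R=E[:3,:3];t=E[:3,3];c=-R.T@t
    d=R.T@np.array([(u-info['cx'])/info['fx'],(v-info['cy'])/info['fy'],1])
    return c+d*(z-c[2])/d[2]
def w2p(info,p):
    E=info['extrinsics'];q=E[:3,:3]@np.asarray(p)+E[:3,3]
    return info['cx']+info['fx']*q[0]/q[2],info['cy']+info['fy']*q[1]/q[2]
E
python3 - <<'E'
from h import *
im=cv2.imread('pics/top0.png');i=env.camera_info('top')
hsv=cv2.cvtColor(im,cv2.COLOR_BGR2HSV)
# trays: color masks -> minAreaRect of world points at rim height .023
def blob(m,seed):
    n,l,st,c=cv2.connectedComponentsWithStats(m.astype(np.uint8)); k=l[seed[1],seed[0]];return np.argwhere(l==k)[:,::-1],k
H,S,V=[hsv[...,k].astype(int) for k in range(3)]
for n,m,seed in(('yellow',(abs(H-26)<8)&(S>150),(305,178)),('red',((H<8)|(H>172))&(S>150),(382,172)),('white',(S<60)&(V>110),(233,190))):
    m=cv2.morphologyEx(m.astype(np.uint8),cv2.MORPH_CLOSE,np.ones((5,5)))
    p,k=blob(m,seed); h=cv2.convexHull(p.astype(np.int32))[:,0]
    w=np.array([p2w(i,u,v,.02)[:2] for u,v in h],np.float32)
    print(n,k,len(p),cv2.minAreaRect(w))
for n,u,v,z in(('gold',239,252,.028),('black',273,230,.052),('trafo',319,231,.042),('blue',352,228,.052),('silver',400,243,.028),('pinkT',231,135,.04),('greenT',427,222,.04),('meter',165,258,.04),('sd',456,270,.02)):
    print(n,p2w(i,u,v,z).round(3))
c=cv2.resize(im[110:300,140:490],None,fx=2.28,fy=2.28,interpolation=cv2.INTER_CUBIC);cv2.imwrite('pics/c0.png',c)
E
```

```text
yellow 1 2364 ((0.6073170900344849, -0.008549675345420837), (0.112960584461689, 0.15871784090995789), 9.157949447631836)
red 1 2304 ((0.6142174005508423, -0.21943771839141846), (0.15939943492412567, 0.11215157061815262), 85.59751892089844)
white 15 2762 ((0.5770499110221863, 0.22423774003982544), (0.169163778424263, 0.12130559980869293), 89.42214965820312)
gold [0.401 0.202 0.028]
black [0.455 0.112 0.052]
trafo [ 0.452 -0.007  0.042]
blue [ 0.458 -0.093  0.052]
silver [ 0.42  -0.221  0.028]
pinkT [0.716 0.227 0.04 ]
greenT [ 0.474 -0.292  0.04 ]
meter [0.387 0.389 0.04 ]
sd [ 0.349 -0.367  0.02 ]
```

View pics/c0.png

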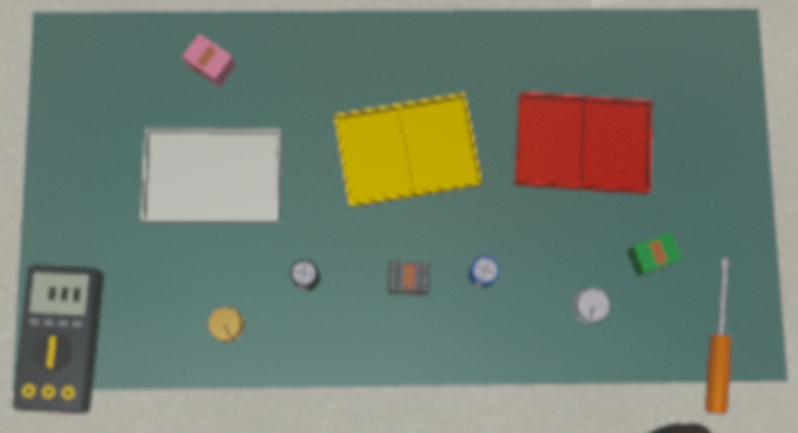

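```bash
cat >> h.py <<'E'
from scipy.spatial.transform import Rotation as Ro
def go(*ts):
    """ts: (x,y,z,yaw) world targets, printed as rows from the present pose"""
    s=env.read_state();R=Ro.from_euler('xyz',s['tcp_rot'],degrees=True)
    for x,y,z,w in ts:
        d=R.inv().apply(np.array([x,y,z])-s['tcp_pos'])*100
        r=(R.inv()*Ro.from_euler('xyz',[180,0,w],degrees=True)).as_rotvec()
        print('d',d.round(2),'w',r.round(3))
    print('t',round(s['time_s'],2),s['tcp_pos'].round(4),s['tcp_rot'].round(2),'F',np.round(s['force'],1),'grip',round(s['grip_width'],4),round(s['grip_force'],1))
def look(n,f,s=1.2):
    im=env.camera(n);cv2.imwrite(f'pics/{f}.png',im);return im
E
python3 -c "
from h import *
go((.42,-.221,.2,-94.4))"
```

```text
d [-33.03  33.37   2.62] w [ 1.000e-03  1.000e-03 -1.177e+00]
t 0.1 [ 0.2101 -0.641   0.2257] [ 1.7992e+02 -1.0000e-02 -1.6186e+02] F [-0.5 -0.8 -0.6] grip 0.0879 0.0
```

apply_moves(motion=[{"dx":-33,"dy":33.4,"dz":0,"wz":-1.18},{"dx":-33,"dy":33.4,"dz":0,"wz":-1.18},{"dx":-33,"dy":33.4,"dz":0,"wz":-1.18},{"dx":-33,"dy":33.4,"dz":0,"wz":-1.18},{"dx":-33,"dy":33.4,"dz":0,"wz":-1.18},{"dx":-33,"dy":33.4,"dz":0,"wz":-1.18},{"dx":-33,"dy":33.4,"dz":0,"wz":-1.18},{"dx":-33,"dy":33.4,"dz":0,"wz":-1.18},{"dx":-33,"dy":33.4,"dz":0,"wz":-1.18},{"dx":-33,"dy":33.4,"dz":0,"wz":-1.18}], hand=0.4)

```text
invalid input
```

apply_moves(motion=[{"dx":-33,"dy":33.4,"dz":0,"wx":0,"wy":0,"wz":-1.18},{"dx":-33,"dy":33.4,"dz":0,"wx":0,"wy":0,"wz":-1.18},{"dx":-33,"dy":33.4,"dz":0,"wx":0,"wy":0,"wz":-1.18},{"dx":-33,"dy":33.4,"dz":0,"wx":0,"wy":0,"wz":-1.18},{"dx":-33,"dy":33.4,"dz":0,"wx":0,"wy":0,"wz":-1.18},{"dx":-33,"dy":33.4,"dz":0,"wx":0,"wy":0,"wz":-1.18},{"dx":-33,"dy":33.4,"dz":0,"wx":0,"wy":0,"wz":-1.18},{"dx":-33,"dy":33.4,"dz":0,"wx":0,"wy":0,"wz":-1.18},{"dx":-33,"dy":33.4,"dz":0,"wx":0,"wy":0,"wz":-1.18},{"dx":-33,"dy":33.4,"dz":0,"wx":0,"wy":0,"wz":-1.18}], hand=0.4)

```text
time_s: 1.1
tcp_pos: [0.4209, -0.2181, 0.2267]
tcp_rot: [-180.0, 0.0, -94.1]
force: [0.6, -0.6, 0.5]
grip_width: 0.0616
grip_force: 0.0
```

```bash
python3 - <<'E'
from h import *
i=env.camera_info('wrist');look('wrist','w1')
print(i['fx'],w2p(i,(.42,-.221,.028)),np.round(-i['extrinsics'][:3,:3].T@i['extrinsics'][:3,3],3))
go()
E
```

```text
335.77752289557253 (np.float64(322.9727193502028), np.float64(174.7591319785076)) [ 0.414 -0.304  0.385]
t 1.15 [ 0.4215 -0.2176  0.2266] [-1.7995e+02  3.0000e-02 -9.4060e+01] F [1.4 0.6 0.2] grip 0.0615 0.0
```

View pics/w1.png

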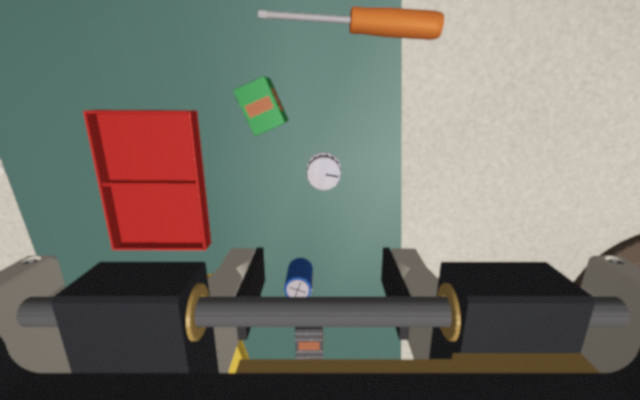

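The wrist view puts the silver knob's top at (323,173), 2 px from the prediction. The red tray's corners are near (87,110), (197,110), (210,247) and (112,248), and the blue cap's top is at (298,290).

```bash
python3 - <<'E'
from h import *
i=env.camera_info('wrist')
c=np.array([p2w(i,u,v,.023)[:2] for u,v in((87,110),(197,110),(210,247),(112,248))]);print(c.round(3),c.mean(0),np.degrees(np.arctan2(*(c[3]-c[0])[[1,0]])),np.degrees(np.arctan2(*(c[2]-c[1])[[1,0]])))
print('silver',p2w(i,323,173,.028),'blue',p2w(i,298,290,.052),'trafo',p2w(i,309,346,.042))
yr=np.radians(85.6)
for s in(.039,-.039):print(.6142+s*np.cos(yr),-.2194+s*np.sin(yr))
go((.42,-.222,.06,-94.4),(.42,-.222,.0095,-94.4))
E
```

```text
[[ 0.661 -0.305]
 [ 0.547 -0.297]
 [ 0.56  -0.141]
 [ 0.677 -0.148]] [ 0.61106016 -0.22278517] 84.25118790633951 84.96340637529656
silver [ 0.42050476 -0.22235426  0.028     ] blue [ 0.45794219 -0.09409116  0.052     ] trafo [ 0.45299761 -0.00699308  0.042     ]
0.6171920420969459 -0.18051494266315013
0.611207957903054 -0.2582850573368499
d [ 0.46  0.13 16.66] w [-0.001  0.001  0.006]
d [ 0.47  0.14 21.71] w [-0.001  0.001  0.006]
t 1.15 [ 0.4215 -0.2176  0.2266] [-1.7995e+02  3.0000e-02 -9.4060e+01] F [1.4 0.6 0.2] grip 0.0615 0.0
```

apply_moves(motion=[{"dx":0.46,"dy":0.13,"dz":5,"wx":0,"wy":0,"wz":0},{"dx":0.46,"dy":0.13,"dz":10,"wx":0,"wy":0,"wz":0},{"dx":0.46,"dy":0.13,"dz":14.5,"wx":0,"wy":0,"wz":0},{"dx":0.46,"dy":0.13,"dz":17.5,"wx":0,"wy":0,"wz":0},{"dx":0.46,"dy":0.13,"dz":19.5,"wx":0,"wy":0,"wz":0},{"dx":0.46,"dy":0.13,"dz":20.8,"wx":0,"wy":0,"wz":0},{"dx":0.46,"dy":0.13,"dz":21.5,"wx":0,"wy":0,"wz":0},{"dx":0.46,"dy":0.13,"dz":21.7,"wx":0,"wy":0,"wz":0},{"dx":0.46,"dy":0.13,"dz":21.7,"wx":0,"wy":0,"wz":0},{"dx":0.46,"dy":0.13,"dz":21.7,"wx":0,"wy":0,"wz":0}])

```text
time_s: 2.15
tcp_pos: [0.4187, -0.2258, 0.0103]
tcp_rot: [-179.9, -0.0, -94.2]
force: [-0.2, -0.2, 0.4]
grip_width: 0.0611
grip_force: 0.0
```

apply_moves(motion=[{"dx":0,"dy":0,"dz":0,"wx":0,"wy":0,"wz":0},{"dx":0,"dy":0,"dz":0,"wx":0,"wy":0,"wz":0},{"dx":0,"dy":0,"dz":0,"wx":0,"wy":0,"wz":0},{"dx":0,"dy":0,"dz":0,"wx":0,"wy":0,"wz":0},{"dx":0,"dy":0,"dz":0,"wx":0,"wy":0,"wz":0},{"dx":0,"dy":0,"dz":0,"wx":0,"wy":0,"wz":0},{"dx":0,"dy":0,"dz":0,"wx":0,"wy":0,"wz":0},{"dx":0,"dy":0,"dz":0,"wx":0,"wy":0,"wz":0},{"dx":0,"dy":0,"dz":0,"wx":0,"wy":0,"wz":0},{"dx":0,"dy":0,"dz":0,"wx":0,"wy":0,"wz":0}], hand=-1)

```text
time_s: 3.15
tcp_pos: [0.4184, -0.2258, 0.0098]
tcp_rot: [-180.0, -0.0, -94.2]
force: [-1.3, 0.6, 5.3]
grip_width: 0.0361
grip_force: 30.0
```

```bash
python3 - <<'E'
from h import *
go((.42,-.222,.1,-94.4),(.610,-.260,.1,-94.4),(.610,-.260,.014,-94.4))
E
```

```text
d [-0.39 -0.14 -9.02] w [-0.    -0.     0.003]
d [  2.   -19.37  -9.01] w [-0.    -0.     0.003]
d [  2.   -19.36  -0.41] w [-0.    -0.     0.003]
t 3.15 [ 0.4184 -0.2258  0.0098] [-1.7998e+02 -1.0000e-02 -9.4230e+01] F [-1.3  0.6  5.3] grip 0.0361 30.0
```

apply_moves(motion=[{"dx":0,"dy":0,"dz":-3,"wx":0,"wy":0,"wz":0},{"dx":0,"dy":0,"dz":-7,"wx":0,"wy":0,"wz":0},{"dx":0.5,"dy":-4,"dz":-8,"wx":0,"wy":0,"wz":0},{"dx":1,"dy":-8,"dz":-8,"wx":0,"wy":0,"wz":0},{"dx":1.5,"dy":-12,"dz":-8,"wx":0,"wy":0,"wz":0},{"dx":2,"dy":-16,"dz":-8,"wx":0,"wy":0,"wz":0},{"dx":2.3,"dy":-19.4,"dz":-8,"wx":0,"wy":0,"wz":0},{"dx":2.3,"dy":-19.4,"dz":-8,"wx":0,"wy":0,"wz":0},{"dx":2.3,"dy":-19.4,"dz":-8,"wx":0,"wy":0,"wz":0},{"dx":2.3,"dy":-19.4,"dz":-8,"wx":0,"wy":0,"wz":0}])

```text
time_s: 4.15
tcp_pos: [0.6088, -0.2628, 0.0889]
tcp_rot: [179.9, 0.0, -94.3]
force: [-0.8, 1.3, -0.1]
grip_width: 0.0362
grip_force: 30.0
```

```bash
python3 - <<'E'
from h import *
look('wrist','w2');look('top','t2')
go((.610,-.262,.014,-94.4))
E
```

```text
d [-0.09 -0.09  7.56] w [0.    0.    0.003]
t 4.25 [ 0.609  -0.2628  0.0896] [ 1.7998e+02  1.0000e-02 -9.4250e+01] F [ 0.3 -0.2 -1. ] grip 0.0361 30.0
```

View pics/w2.png

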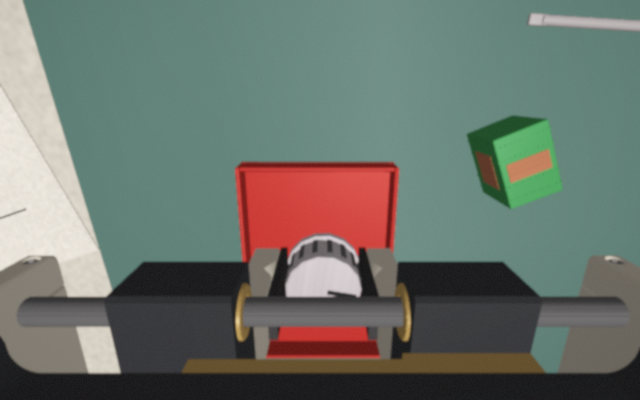

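The silver knob is held upright at (322,280), above the red tray's -y compartment, with side clearance.

apply_moves(motion=[{"dx":0,"dy":-0.05,"dz":3,"wx":0,"wy":0,"wz":0},{"dx":0,"dy":-0.05,"dz":5,"wx":0,"wy":0,"wz":0},{"dx":0,"dy":-0.05,"dz":6.3,"wx":0,"wy":0,"wz":0},{"dx":0,"dy":-0.05,"dz":7.1,"wx":0,"wy":0,"wz":0},{"dx":0,"dy":-0.05,"dz":7.4,"wx":0,"wy":0,"wz":0},{"dx":0,"dy":-0.05,"dz":7.5,"wx":0,"wy":0,"wz":0},{"dx":0,"dy":-0.05,"dz":7.6,"wx":0,"wy":0,"wz":0},{"dx":0,"dy":-0.05,"dz":7.65,"wx":0,"wy":0,"wz":0},{"dx":0,"dy":-0.05,"dz":7.65,"wx":0,"wy":0,"wz":0},{"dx":0,"dy":-0.05,"dz":7.65,"wx":0,"wy":0,"wz":0}])

```text
time_s: 5.25
tcp_pos: [0.6106, -0.263, 0.0134]
tcp_rot: [-180.0, -0.0, -94.2]
force: [-0.0, -0.8, -0.2]
grip_width: 0.0366
grip_force: 30.0
```

apply_moves(motion=[{"dx":0,"dy":0,"dz":0,"wx":0,"wy":0,"wz":0},{"dx":0,"dy":0,"dz":0,"wx":0,"wy":0,"wz":0},{"dx":0,"dy":0,"dz":0,"wx":0,"wy":0,"wz":0},{"dx":0,"dy":0,"dz":0,"wx":0,"wy":0,"wz":0},{"dx":0,"dy":0,"dz":0,"wx":0,"wy":0,"wz":0},{"dx":0,"dy":0,"dz":-1,"wx":0,"wy":0,"wz":0},{"dx":0,"dy":0,"dz":-3,"wx":0,"wy":0,"wz":0},{"dx":0,"dy":0,"dz":-7,"wx":0,"wy":0,"wz":0},{"dx":0,"dy":0,"dz":-12,"wx":0,"wy":0,"wz":0},{"dx":0,"dy":0,"dz":-12,"wx":0,"wy":0,"wz":0}], hand=0.15)

```text
time_s: 6.25
tcp_pos: [0.6147, -0.2644, 0.142]
tcp_rot: [-179.3, -0.2, -94.2]
force: [0.8, -0.2, 0.8]
grip_width: 0.0506
grip_force: 0.0
```

```bash
python3 - <<'E'
from h import *
look('wrist','w3')
go((.458,-.0935,.13,-80.8),(.458,-.0935,.0215,-80.8))
E
```

```text
d [-15.84  16.72   0.69] w [-0.008 -0.002 -0.234]
d [-15.85  16.81  11.54] w [-0.008 -0.002 -0.234]
t 6.3 [ 0.613  -0.2637  0.1385] [-1.7951e+02 -7.0000e-02 -9.4210e+01] F [-0.7  0.1 -0.6] grip 0.0501 0.0
```

View pics/w3.png

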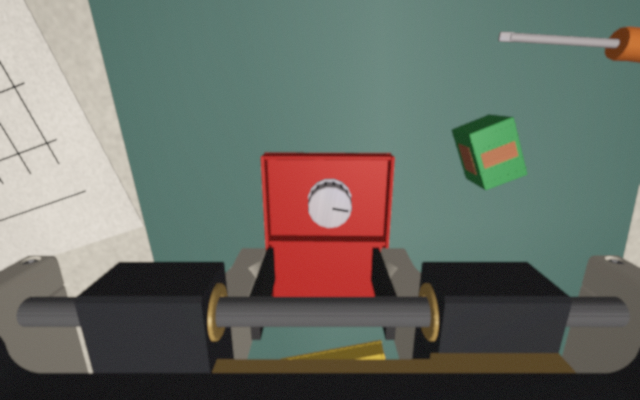

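The silver knob is set in the red tray at (330,204), pointer up. The blue capacitor is next.

apply_moves(motion=[{"dx":-3,"dy":3.1,"dz":0,"wx":0,"wy":0,"wz":-0.08},{"dx":-6,"dy":6.3,"dz":0,"wx":0,"wy":0,"wz":-0.16},{"dx":-9,"dy":9.4,"dz":0,"wx":0,"wy":0,"wz":-0.234},{"dx":-12,"dy":12.5,"dz":0,"wx":0,"wy":0,"wz":-0.234},{"dx":-14.5,"dy":15,"dz":0,"wx":0,"wy":0,"wz":-0.234},{"dx":-15.8,"dy":16.5,"dz":0,"wx":0,"wy":0,"wz":-0.234},{"dx":-15.8,"dy":16.5,"dz":0,"wx":0,"wy":0,"wz":-0.234},{"dx":-15.8,"dy":16.5,"dz":0,"wx":0,"wy":0,"wz":-0.234},{"dx":-15.8,"dy":16.5,"dz":0,"wx":0,"wy":0,"wz":-0.234},{"dx":-15.8,"dy":16.5,"dz":0,"wx":0,"wy":0,"wz":-0.234}], hand=0.4)

```text
time_s: 7.3
tcp_pos: [0.4579, -0.0937, 0.1328]
tcp_rot: [180.0, -0.0, -80.9]
force: [-0.6, 0.3, 0.6]
grip_width: 0.0613
grip_force: 0.0
```

```bash
python3 - <<'E'
from h import *
look('wrist','w4')
go((.458,-.0935,.0215,-80.8))
E
```

```text
d [-0.02 -0.03 11.13] w [ 0.001 -0.    -0.002]
t 7.35 [ 0.4578 -0.0937  0.1328] [179.97  -0.   -80.89] F [-0.6 -0.2 -0.1] grip 0.0614 0.0
```

View pics/w4.png

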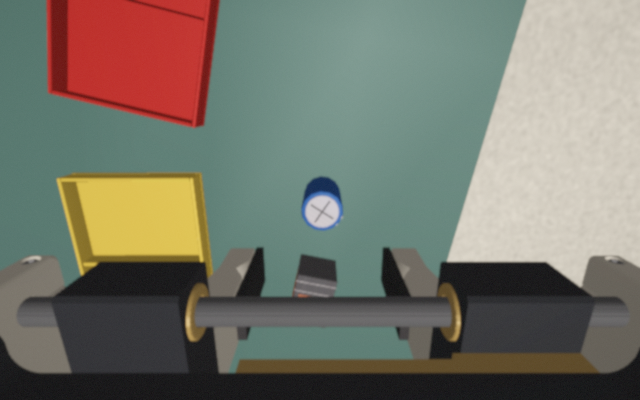

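The blue cap's top is at (323,211), centred between the fingers, and the yellow tray's near edge is level with the tool. I'll descend and grip.

apply_moves(motion=[{"dx":0,"dy":0,"dz":3.5,"wx":0,"wy":0,"wz":0},{"dx":0,"dy":0,"dz":6.5,"wx":0,"wy":0,"wz":0},{"dx":0,"dy":0,"dz":9,"wx":0,"wy":0,"wz":0},{"dx":0,"dy":0,"dz":10.5,"wx":0,"wy":0,"wz":0},{"dx":0,"dy":0,"dz":11.1,"wx":0,"wy":0,"wz":0},{"dx":0,"dy":0,"dz":11.1,"wx":0,"wy":0,"wz":0},{"dx":0,"dy":0,"dz":11.1,"wx":0,"wy":0,"wz":0}])

```text
time_s: 8.05
tcp_pos: [0.4581, -0.0934, 0.0225]
tcp_rot: [-180.0, -0.0, -80.8]
force: [-0.0, 1.2, 0.8]
grip_width: 0.0614
grip_force: 0.0
```

apply_moves(motion=[{"dx":0,"dy":0,"dz":0,"wx":0,"wy":0,"wz":0},{"dx":0,"dy":0,"dz":0,"wx":0,"wy":0,"wz":0},{"dx":0,"dy":0,"dz":0,"wx":0,"wy":0,"wz":0},{"dx":0,"dy":0,"dz":0,"wx":0,"wy":0,"wz":0},{"dx":0,"dy":0,"dz":0,"wx":0,"wy":0,"wz":0},{"dx":0,"dy":0,"dz":0,"wx":0,"wy":0,"wz":0},{"dx":0,"dy":0,"dz":0,"wx":0,"wy":0,"wz":0},{"dx":0,"dy":0,"dz":0,"wx":0,"wy":0,"wz":0},{"dx":0,"dy":0,"dz":0,"wx":0,"wy":0,"wz":0},{"dx":0,"dy":0,"dz":0,"wx":0,"wy":0,"wz":0}], hand=-1)

```text
time_s: 9.05
tcp_pos: [0.4578, -0.0932, 0.0224]
tcp_rot: [-180.0, -0.0, -80.8]
force: [-1.2, 0.8, 5.2]
grip_width: 0.0311
grip_force: 30.0
```

```bash
python3 - <<'E'
from h import *
go((.6135,-.047,.1,-80.8))
E
```

```text
d [ -2.08 -16.11  -7.76] w [-0. -0. -0.]
t 9.05 [ 0.4578 -0.0932  0.0224] [-179.98   -0.    -80.82] F [-1.2  0.8  5.2] grip 0.0311 30.0
```

apply_moves(motion=[{"dx":0,"dy":0,"dz":-3,"wx":0,"wy":0,"wz":0},{"dx":0,"dy":0,"dz":-6,"wx":0,"wy":0,"wz":0},{"dx":-0.5,"dy":-4,"dz":-7,"wx":0,"wy":0,"wz":0},{"dx":-1,"dy":-8,"dz":-7,"wx":0,"wy":0,"wz":0},{"dx":-1.5,"dy":-12,"dz":-7,"wx":0,"wy":0,"wz":0},{"dx":-2,"dy":-15,"dz":-7,"wx":0,"wy":0,"wz":0},{"dx":-2.1,"dy":-16.1,"dz":-7,"wx":0,"wy":0,"wz":0},{"dx":-2.1,"dy":-16.1,"dz":-7,"wx":0,"wy":0,"wz":0},{"dx":-2.1,"dy":-16.1,"dz":-7,"wx":0,"wy":0,"wz":0},{"dx":-2.1,"dy":-16.1,"dz":-7,"wx":0,"wy":0,"wz":0}])

```text
time_s: 10.05
tcp_pos: [0.6119, -0.0472, 0.0919]
tcp_rot: [179.9, 0.0, -80.9]
force: [0.5, 1.0, -0.6]
grip_width: 0.031
grip_force: 30.0
```

apply_moves(motion=[{"dx":0,"dy":0,"dz":2.5,"wx":0,"wy":0,"wz":0},{"dx":0,"dy":0,"dz":4.5,"wx":0,"wy":0,"wz":0},{"dx":0,"dy":0,"dz":5.6,"wx":0,"wy":0,"wz":0},{"dx":0,"dy":0,"dz":6.2,"wx":0,"wy":0,"wz":0},{"dx":0,"dy":0,"dz":6.5,"wx":0,"wy":0,"wz":0},{"dx":0,"dy":0,"dz":6.6,"wx":0,"wy":0,"wz":0},{"dx":0,"dy":0,"dz":6.67,"wx":0,"wy":0,"wz":0},{"dx":0,"dy":0,"dz":6.67,"wx":0,"wy":0,"wz":0},{"dx":0,"dy":0,"dz":6.67,"wx":0,"wy":0,"wz":0},{"dx":0,"dy":0,"dz":6.67,"wx":0,"wy":0,"wz":0}])

```text
time_s: 11.05
tcp_pos: [0.6133, -0.0468, 0.0257]
tcp_rot: [-180.0, 0.0, -80.8]
force: [-0.2, -0.2, -0.4]
grip_width: 0.0314
grip_force: 30.0
```

```bash
python3 - <<'E'
from h import *
look('wrist','w5')
go()
E
```

```text
t 11.1 [ 0.6133 -0.0468  0.0256] [-179.97    0.    -80.83] F [-0.3  0.6 -0.3] grip 0.0313 30.0
```

View pics/w5.png

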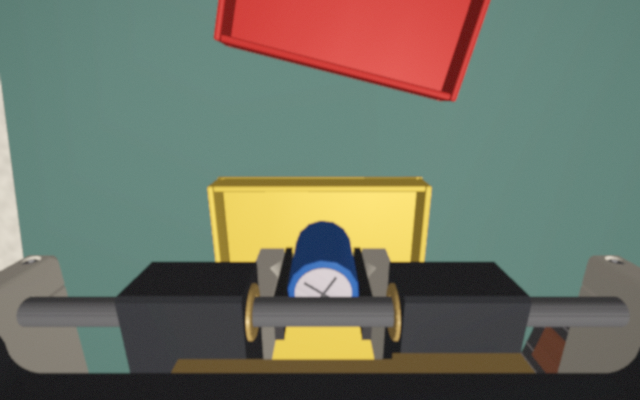

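The blue cap sits upright in the middle of the yellow compartment, at (323,285). I'll release it and go to the black cap.

apply_moves(motion=[{"dx":0,"dy":0,"dz":0,"wx":0,"wy":0,"wz":0},{"dx":0,"dy":0,"dz":0,"wx":0,"wy":0,"wz":0},{"dx":0,"dy":0,"dz":0,"wx":0,"wy":0,"wz":0},{"dx":0,"dy":0,"dz":0,"wx":0,"wy":0,"wz":0},{"dx":0,"dy":0,"dz":0,"wx":0,"wy":0,"wz":0},{"dx":0,"dy":0,"dz":-1,"wx":0,"wy":0,"wz":0},{"dx":0,"dy":0,"dz":-3,"wx":0,"wy":0,"wz":0},{"dx":0,"dy":0,"dz":-7,"wx":0,"wy":0,"wz":0},{"dx":0,"dy":0,"dz":-11,"wx":0,"wy":0,"wz":0},{"dx":0,"dy":0,"dz":-11,"wx":0,"wy":0,"wz":0}], hand=0.2)

```text
time_s: 12.1
tcp_pos: [0.6169, -0.0467, 0.1425]
tcp_rot: [-179.4, -0.1, -80.8]
force: [0.1, -0.5, 0.1]
grip_width: 0.0525
grip_force: 0.0
```

apply_moves(motion=[{"dx":-3.6,"dy":2.6,"dz":0,"wx":0,"wy":0,"wz":0},{"dx":-7.2,"dy":5.2,"dz":0,"wx":0,"wy":0,"wz":0},{"dx":-11,"dy":7.8,"dz":0,"wx":0,"wy":0,"wz":0},{"dx":-14.5,"dy":10.4,"dz":0,"wx":0,"wy":0,"wz":0},{"dx":-17,"dy":12.2,"dz":0,"wx":0,"wy":0,"wz":0},{"dx":-18.2,"dy":13,"dz":0,"wx":0,"wy":0,"wz":0},{"dx":-18.2,"dy":13,"dz":0,"wx":0,"wy":0,"wz":0},{"dx":-18.2,"dy":13,"dz":0,"wx":0,"wy":0,"wz":0},{"dx":-18.2,"dy":13,"dz":0,"wx":0,"wy":0,"wz":0}], hand=0.4)

```text
time_s: 13.0
tcp_pos: [0.4564, 0.1118, 0.1356]
tcp_rot: [-180.0, 0.0, -80.9]
force: [-0.5, 0.3, -0.5]
grip_width: 0.0613
grip_force: 0.0
```

```bash
python3 - <<'E'
from h import *
look('wrist','w6')
go((.4555,.112,.0225,-80.8))
print(w2p(env.camera_info('wrist'),(.4555,.112,.052)))
E
```

```text
d [-0.05  0.07 11.29] w [-0.    -0.    -0.001]
t 13.05 [0.4563 0.1116 0.1354] [-180.     -0.    -80.88] F [-0.1 -0.5 -0.1] grip 0.0615 0.0
(np.float64(322.40115063387714), np.float64(213.43643027243795))
```

View pics/w6.png

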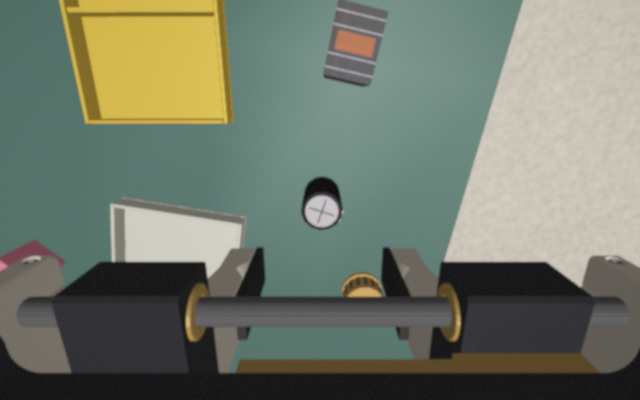

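The black cap is at (322,211), centred.

apply_moves(motion=[{"dx":0,"dy":0.05,"dz":3.5,"wx":0,"wy":0,"wz":0},{"dx":0,"dy":0.05,"dz":6.5,"wx":0,"wy":0,"wz":0},{"dx":0,"dy":0.05,"dz":9,"wx":0,"wy":0,"wz":0},{"dx":0,"dy":0.05,"dz":10.5,"wx":0,"wy":0,"wz":0},{"dx":0,"dy":0.05,"dz":11.3,"wx":0,"wy":0,"wz":0},{"dx":0,"dy":0.05,"dz":11.3,"wx":0,"wy":0,"wz":0},{"dx":0,"dy":0.05,"dz":11.3,"wx":0,"wy":0,"wz":0}])

```text
time_s: 13.75
tcp_pos: [0.4558, 0.112, 0.0228]
tcp_rot: [-180.0, 0.0, -80.9]
force: [-0.3, 0.5, 0.9]
grip_width: 0.0614
grip_force: 0.0
```

apply_moves(motion=[{"dx":0,"dy":0,"dz":0,"wx":0,"wy":0,"wz":0},{"dx":0,"dy":0,"dz":0,"wx":0,"wy":0,"wz":0},{"dx":0,"dy":0,"dz":0,"wx":0,"wy":0,"wz":0},{"dx":0,"dy":0,"dz":0,"wx":0,"wy":0,"wz":0},{"dx":0,"dy":0,"dz":0,"wx":0,"wy":0,"wz":0},{"dx":0,"dy":0,"dz":0,"wx":0,"wy":0,"wz":0},{"dx":0,"dy":0,"dz":0,"wx":0,"wy":0,"wz":0},{"dx":0,"dy":0,"dz":0,"wx":0,"wy":0,"wz":0},{"dx":0,"dy":0,"dz":0,"wx":0,"wy":0,"wz":0},{"dx":0,"dy":0,"dz":0,"wx":0,"wy":0,"wz":0}], hand=-1)

```text
time_s: 14.75
tcp_pos: [0.4556, 0.1122, 0.0227]
tcp_rot: [-180.0, 0.0, -80.8]
force: [-1.3, 0.4, 5.5]
grip_width: 0.0309
grip_force: 30.0
```

```bash
python3 - <<'E'
from h import *
go((.601,.030,.1,-80.8))
E
```

```text
d [ 10.44 -13.04  -7.72] w [-0.001  0.    -0.   ]
t 14.75 [0.4556 0.1122 0.0227] [-1.7996e+02  1.0000e-02 -8.0820e+01] F [-1.3  0.4  5.5] grip 0.0309 30.0
```

apply_moves(motion=[{"dx":0,"dy":0,"dz":-3,"wx":0,"wy":0,"wz":0},{"dx":0,"dy":0,"dz":-6,"wx":0,"wy":0,"wz":0},{"dx":2.5,"dy":-3,"dz":-7,"wx":0,"wy":0,"wz":0},{"dx":5.2,"dy":-6.5,"dz":-7,"wx":0,"wy":0,"wz":0},{"dx":8,"dy":-10,"dz":-7,"wx":0,"wy":0,"wz":0},{"dx":10,"dy":-12.5,"dz":-7,"wx":0,"wy":0,"wz":0},{"dx":10.4,"dy":-13,"dz":-7,"wx":0,"wy":0,"wz":0},{"dx":10.4,"dy":-13,"dz":-7,"wx":0,"wy":0,"wz":0},{"dx":10.4,"dy":-13,"dz":-7,"wx":0,"wy":0,"wz":0},{"dx":10.4,"dy":-13,"dz":-7,"wx":0,"wy":0,"wz":0}])

```text
time_s: 15.75
tcp_pos: [0.5992, 0.0306, 0.0924]
tcp_rot: [180.0, 0.0, -80.8]
force: [0.5, -0.0, -0.1]
grip_width: 0.0315
grip_force: 30.0
```

apply_moves(motion=[{"dx":0,"dy":0,"dz":2.5,"wx":0,"wy":0,"wz":0},{"dx":0,"dy":0,"dz":4.5,"wx":0,"wy":0,"wz":0},{"dx":0,"dy":0,"dz":5.6,"wx":0,"wy":0,"wz":0},{"dx":0,"dy":0,"dz":6.2,"wx":0,"wy":0,"wz":0},{"dx":0,"dy":0,"dz":6.5,"wx":0,"wy":0,"wz":0},{"dx":0,"dy":0,"dz":6.6,"wx":0,"wy":0,"wz":0},{"dx":0,"dy":0,"dz":6.67,"wx":0,"wy":0,"wz":0},{"dx":0,"dy":0,"dz":6.67,"wx":0,"wy":0,"wz":0},{"dx":0,"dy":0,"dz":6.67,"wx":0,"wy":0,"wz":0},{"dx":0,"dy":0,"dz":6.67,"wx":0,"wy":0,"wz":0}])

```text
time_s: 16.75
tcp_pos: [0.6004, 0.0301, 0.026]
tcp_rot: [-180.0, 0.0, -80.8]
force: [-0.3, -0.2, -0.8]
grip_width: 0.0314
grip_force: 30.0
```

apply_moves(motion=[{"dx":0,"dy":0,"dz":0,"wx":0,"wy":0,"wz":0},{"dx":0,"dy":0,"dz":0,"wx":0,"wy":0,"wz":0},{"dx":0,"dy":0,"dz":0,"wx":0,"wy":0,"wz":0},{"dx":0,"dy":0,"dz":0,"wx":0,"wy":0,"wz":0},{"dx":0,"dy":0,"dz":0,"wx":0,"wy":0,"wz":0},{"dx":0,"dy":0,"dz":-1,"wx":0,"wy":0,"wz":0},{"dx":0,"dy":0,"dz":-3,"wx":0,"wy":0,"wz":0},{"dx":0,"dy":0,"dz":-7,"wx":0,"wy":0,"wz":0},{"dx":0,"dy":0,"dz":-11,"wx":0,"wy":0,"wz":0},{"dx":0,"dy":0,"dz":-11,"wx":0,"wy":0,"wz":0}], hand=0.2)

```text
time_s: 17.75
tcp_pos: [0.6039, 0.0308, 0.1427]
tcp_rot: [-179.4, 0.0, -80.8]
force: [0.8, 1.0, -0.1]
grip_width: 0.0525
grip_force: 0.0
```

```bash
python3 - <<'E'
from h import *
go((.4525,-.007,.135,-90))
E
```

```text
d [ 1.3  15.55  0.6 ] w [-0.01   0.001  0.161]
t 17.75 [0.6039 0.0308 0.1427] [-1.794e+02  2.000e-02 -8.076e+01] F [ 0.8  1.  -0.1] grip 0.0525 0.0
```

apply_moves(motion=[{"dx":0.3,"dy":4,"dz":0,"wx":0,"wy":0,"wz":0.08},{"dx":0.7,"dy":8,"dz":0,"wx":0,"wy":0,"wz":0.16},{"dx":1.0,"dy":12,"dz":0,"wx":0,"wy":0,"wz":0.16},{"dx":1.3,"dy":14.5,"dz":0,"wx":0,"wy":0,"wz":0.16},{"dx":1.3,"dy":15.2,"dz":0,"wx":0,"wy":0,"wz":0.16},{"dx":1.3,"dy":15.2,"dz":0,"wx":0,"wy":0,"wz":0.16},{"dx":1.3,"dy":15.2,"dz":0,"wx":0,"wy":0,"wz":0.16},{"dx":1.3,"dy":15.2,"dz":0,"wx":0,"wy":0,"wz":0.16}], hand=0.4)

```text
time_s: 18.55
tcp_pos: [0.4533, -0.0066, 0.1358]
tcp_rot: [-180.0, -0.0, -90.0]
force: [0.1, 0.1, 0.5]
grip_width: 0.0615
grip_force: 0.0
```

```bash
python3 - <<'E'
from h import *
look('wrist','w7')
go((.4525,-.007,.014,-90))
print(w2p(env.camera_info('wrist'),(.4525,-.007,.042)))
E
```

```text
d [ 0.03  0.07 12.16] w [ 0. -0.  0.]
t 18.6 [ 0.4532 -0.0067  0.1356] [ 1.8e+02 -1.0e-02 -9.0e+01] F [ 0.9 -0.  -0.1] grip 0.0615 0.0
(np.float64(322.54313302830616), np.float64(208.31378154647402))
```

View pics/w7.png

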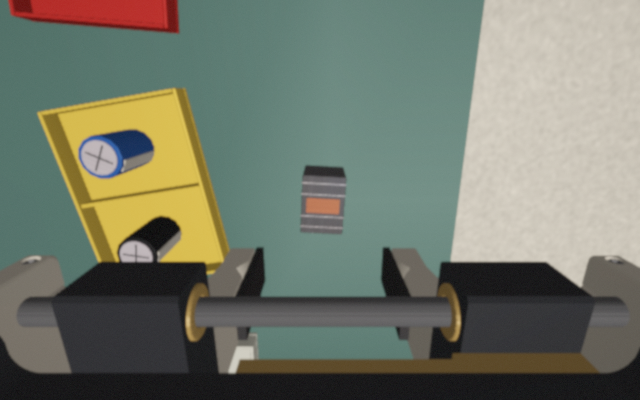

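Both caps stand in the yellow compartments. The transformer's top centre is at (323,206), turned about 3°. I'll match that and grip.

apply_moves(motion=[{"dx":0,"dy":0.05,"dz":3.5,"wx":0,"wy":0,"wz":0.04},{"dx":0,"dy":0.05,"dz":6.5,"wx":0,"wy":0,"wz":0.04},{"dx":0,"dy":0.05,"dz":9,"wx":0,"wy":0,"wz":0.04},{"dx":0,"dy":0.05,"dz":11,"wx":0,"wy":0,"wz":0.04},{"dx":0,"dy":0.05,"dz":12,"wx":0,"wy":0,"wz":0.04},{"dx":0,"dy":0.05,"dz":12.1,"wx":0,"wy":0,"wz":0.04},{"dx":0,"dy":0.05,"dz":12.1,"wx":0,"wy":0,"wz":0.04},{"dx":0,"dy":0.05,"dz":12.1,"wx":0,"wy":0,"wz":0.04}])

```text
time_s: 19.4
tcp_pos: [0.4526, -0.0067, 0.0155]
tcp_rot: [-179.9, 0.0, -92.3]
force: [0.1, -0.6, 0.9]
grip_width: 0.0615
grip_force: 0.0
```

apply_moves(motion=[{"dx":0,"dy":0,"dz":0,"wx":0,"wy":0,"wz":0},{"dx":0,"dy":0,"dz":0,"wx":0,"wy":0,"wz":0},{"dx":0,"dy":0,"dz":0,"wx":0,"wy":0,"wz":0},{"dx":0,"dy":0,"dz":0,"wx":0,"wy":0,"wz":0},{"dx":0,"dy":0,"dz":0,"wx":0,"wy":0,"wz":0},{"dx":0,"dy":0,"dz":0,"wx":0,"wy":0,"wz":0},{"dx":0,"dy":0,"dz":0,"wx":0,"wy":0,"wz":0},{"dx":0,"dy":0,"dz":0,"wx":0,"wy":0,"wz":0},{"dx":0,"dy":0,"dz":0,"wx":0,"wy":0,"wz":0},{"dx":0,"dy":0,"dz":0,"wx":0,"wy":0,"wz":0}], hand=-1)

```text
time_s: 20.4
tcp_pos: [0.4523, -0.0068, 0.015]
tcp_rot: [-179.9, 0.0, -92.3]
force: [0.5, 0.6, 5.3]
grip_width: 0.0338
grip_force: 30.0
```

```bash
python3 - <<'E'
from h import *
go((.576,.224,.12,-90.6))
E
```

```text
d [-23.56 -11.46 -10.48] w [-0.001  0.    -0.029]
t 20.4 [ 0.4523 -0.0068  0.015 ] [-1.7995e+02  2.0000e-02 -9.2280e+01] F [0.5 0.6 5.3] grip 0.0338 30.0
```

apply_moves(motion=[{"dx":0,"dy":0,"dz":-3,"wx":0,"wy":0,"wz":0},{"dx":-0.5,"dy":-0.2,"dz":-7,"wx":0,"wy":0,"wz":0},{"dx":-4,"dy":-2,"dz":-9,"wx":0,"wy":0,"wz":-0.01},{"dx":-7.5,"dy":-3.7,"dz":-9,"wx":0,"wy":0,"wz":-0.02},{"dx":-11,"dy":-5.4,"dz":-9,"wx":0,"wy":0,"wz":-0.03},{"dx":-14.5,"dy":-7.1,"dz":-9,"wx":0,"wy":0,"wz":-0.03},{"dx":-18,"dy":-8.8,"dz":-9,"wx":0,"wy":0,"wz":-0.03},{"dx":-21.5,"dy":-10.5,"dz":-9,"wx":0,"wy":0,"wz":-0.03},{"dx":-23.5,"dy":-11.4,"dz":-9,"wx":0,"wy":0,"wz":-0.03},{"dx":-23.5,"dy":-11.4,"dz":-9,"wx":0,"wy":0,"wz":-0.03}])

```text
time_s: 21.4
tcp_pos: [0.5754, 0.2254, 0.103]
tcp_rot: [179.9, -0.1, -90.5]
force: [-0.7, -0.7, -3.8]
grip_width: 0.0338
grip_force: 30.0
```

apply_moves(motion=[{"dx":0,"dy":0,"dz":0,"wx":0,"wy":0,"wz":0},{"dx":0,"dy":0,"dz":0,"wx":0,"wy":0,"wz":0},{"dx":0,"dy":0,"dz":2.5,"wx":0,"wy":0,"wz":0},{"dx":0,"dy":0,"dz":5,"wx":0,"wy":0,"wz":0},{"dx":0,"dy":0,"dz":6,"wx":0,"wy":0,"wz":0},{"dx":0,"dy":0,"dz":6,"wx":0,"wy":0,"wz":0},{"dx":0,"dy":0,"dz":6,"wx":0,"wy":0,"wz":0}])

```text
time_s: 22.1
tcp_pos: [0.5755, 0.2231, 0.0455]
tcp_rot: [-180.0, 0.0, -90.6]
force: [1.7, -0.6, -2.0]
grip_width: 0.0337
grip_force: 30.0
```

```bash
python3 - <<'E'
from h import *
look('wrist','w8')
go((.576,.224,.0185,-90.6))
E
```

```text
d [-0.05 -0.02  2.74] w [-0.002  0.001  0.001]
t 22.15 [0.5758 0.2235 0.0459] [-1.7991e+02  5.0000e-02 -9.0570e+01] F [-0.2  0.3 -2.3] grip 0.0338 30.0
```

View pics/w8.png

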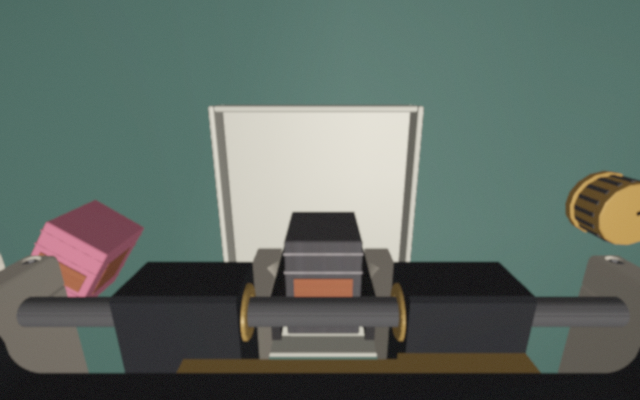

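The transformer is held level above the white tray and centred, with the walls at columns 215 and 415. I'll lower and release it.

apply_moves(motion=[{"dx":0,"dy":0,"dz":1,"wx":0,"wy":0,"wz":0},{"dx":0,"dy":0,"dz":1.8,"wx":0,"wy":0,"wz":0},{"dx":0,"dy":0,"dz":2.3,"wx":0,"wy":0,"wz":0},{"dx":0,"dy":0,"dz":2.5,"wx":0,"wy":0,"wz":0},{"dx":0,"dy":0,"dz":2.65,"wx":0,"wy":0,"wz":0},{"dx":0,"dy":0,"dz":2.73,"wx":0,"wy":0,"wz":0},{"dx":0,"dy":0,"dz":2.73,"wx":0,"wy":0,"wz":0},{"dx":0,"dy":0,"dz":2.73,"wx":0,"wy":0,"wz":0}])

```text
time_s: 22.95
tcp_pos: [0.5749, 0.2231, 0.0181]
tcp_rot: [180.0, -0.0, -90.6]
force: [-4.6, -1.2, 5.8]
grip_width: 0.034
grip_force: 30.0
```

apply_moves(motion=[{"dx":0,"dy":0,"dz":0,"wx":0,"wy":0,"wz":0},{"dx":0,"dy":0,"dz":0,"wx":0,"wy":0,"wz":0},{"dx":0,"dy":0,"dz":0,"wx":0,"wy":0,"wz":0},{"dx":0,"dy":0,"dz":0,"wx":0,"wy":0,"wz":0},{"dx":0,"dy":0,"dz":0,"wx":0,"wy":0,"wz":0},{"dx":0,"dy":0,"dz":-1,"wx":0,"wy":0,"wz":0},{"dx":0,"dy":0,"dz":-3,"wx":0,"wy":0,"wz":0},{"dx":0,"dy":0,"dz":-7,"wx":0,"wy":0,"wz":0},{"dx":0,"dy":0,"dz":-11,"wx":0,"wy":0,"wz":0},{"dx":0,"dy":0,"dz":-11,"wx":0,"wy":0,"wz":0}], hand=0.15)

```text
time_s: 23.95
tcp_pos: [0.5784, 0.2251, 0.1345]
tcp_rot: [-179.5, 0.3, -90.5]
force: [0.4, 0.2, 0.5]
grip_width: 0.0503
grip_force: 0.0
```

```bash
python3 - <<'E'
from h import *
im=cv2.imread('pics/top0.png');h=cv2.cvtColor(im[235:270,220:260],cv2.COLOR_BGR2HSV)
m=(h[...,1]>140)&(h[...,0]<35)&(h[...,2]>90);v,u=np.nonzero(m);print(u.mean()+220,v.mean()+235,m.sum())
print(p2w(env.camera_info('top'),u.mean()+220,v.mean()+235,.024))
go((.402,.202,.13,-94.4))
E
```

```text
236.875 247.875 8
[0.41229743 0.2079568  0.024     ]
d [ 2.46 17.62  0.27] w [-0.009  0.006  0.068]
t 23.95 [0.5784 0.2251 0.1345] [-179.47    0.3   -90.5 ] F [0.4 0.2 0.5] grip 0.0503 0.0
```

apply_moves(motion=[{"dx":0.5,"dy":4,"dz":0,"wx":0,"wy":0,"wz":0.03},{"dx":1,"dy":8,"dz":0,"wx":0,"wy":0,"wz":0.067},{"dx":1.6,"dy":12,"dz":0,"wx":0,"wy":0,"wz":0.067},{"dx":2.1,"dy":15.5,"dz":0,"wx":0,"wy":0,"wz":0.067},{"dx":2.3,"dy":17.3,"dz":0,"wx":0,"wy":0,"wz":0.067},{"dx":2.3,"dy":17.3,"dz":0,"wx":0,"wy":0,"wz":0.067},{"dx":2.3,"dy":17.3,"dz":0,"wx":0,"wy":0,"wz":0.067},{"dx":2.3,"dy":17.3,"dz":0,"wx":0,"wy":0,"wz":0.067}], hand=0.4)

```text
time_s: 24.75
tcp_pos: [0.4026, 0.2025, 0.1278]
tcp_rot: [-180.0, 0.0, -94.4]
force: [0.6, -0.6, -1.0]
grip_width: 0.0616
grip_force: 0.0
```

```bash
python3 - <<'E'
from h import *
look('wrist','w9')
go((.402,.202,.0105,-94.4))
print(w2p(env.camera_info('wrist'),(.402,.202,.028)))
E
```

```text
d [ 0.04  0.06 11.7 ] w [-0.     0.    -0.001]
t 24.8 [0.4026 0.2023 0.1275] [-1.7998e+02  2.0000e-02 -9.4430e+01] F [-0.3 -0.4 -0.7] grip 0.0614 0.0
(np.float64(322.6302627116463), np.float64(205.85671486167615))
```

View pics/w9.png

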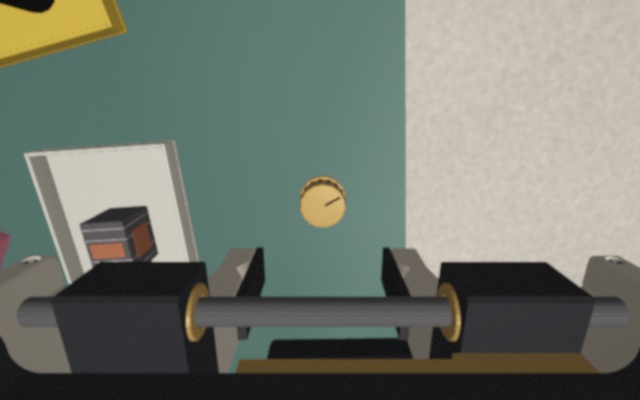

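The transformer stands in the white tray at (120,238). The gold knob's top is at (323,204), centred.

apply_moves(motion=[{"dx":0,"dy":0.05,"dz":3.5,"wx":0,"wy":0,"wz":0},{"dx":0,"dy":0.05,"dz":6.5,"wx":0,"wy":0,"wz":0},{"dx":0,"dy":0.05,"dz":9,"wx":0,"wy":0,"wz":0},{"dx":0,"dy":0.05,"dz":10.8,"wx":0,"wy":0,"wz":0},{"dx":0,"dy":0.05,"dz":11.6,"wx":0,"wy":0,"wz":0},{"dx":0,"dy":0.05,"dz":11.75,"wx":0,"wy":0,"wz":0},{"dx":0,"dy":0.05,"dz":11.75,"wx":0,"wy":0,"wz":0},{"dx":0,"dy":0.05,"dz":11.75,"wx":0,"wy":0,"wz":0}])

```text
time_s: 25.6
tcp_pos: [0.4019, 0.2025, 0.0106]
tcp_rot: [-179.9, 0.1, -94.4]
force: [0.6, 0.6, 1.1]
grip_width: 0.0614
grip_force: 0.0
```

apply_moves(motion=[{"dx":0,"dy":0,"dz":0,"wx":0,"wy":0,"wz":0},{"dx":0,"dy":0,"dz":0,"wx":0,"wy":0,"wz":0},{"dx":0,"dy":0,"dz":0,"wx":0,"wy":0,"wz":0},{"dx":0,"dy":0,"dz":0,"wx":0,"wy":0,"wz":0},{"dx":0,"dy":0,"dz":0,"wx":0,"wy":0,"wz":0},{"dx":0,"dy":0,"dz":0,"wx":0,"wy":0,"wz":0},{"dx":0,"dy":0,"dz":0,"wx":0,"wy":0,"wz":0},{"dx":0,"dy":0,"dz":0,"wx":0,"wy":0,"wz":0},{"dx":0,"dy":0,"dz":0,"wx":0,"wy":0,"wz":0},{"dx":0,"dy":0,"dz":0,"wx":0,"wy":0,"wz":0}], hand=-1)

```text
time_s: 26.6
tcp_pos: [0.4015, 0.2022, 0.0102]
tcp_rot: [-180.0, 0.0, -94.4]
force: [-2.2, -0.3, 6.2]
grip_width: 0.0362
grip_force: 30.0
```

```bash
python3 - <<'E'
from h import *
go((.616,-.181,.14,-94.4))
E
```

```text
d [ 36.56 -24.34 -12.99] w [-0.  0. -0.]
t 26.6 [0.4015 0.2022 0.0102] [-1.7998e+02  2.0000e-02 -9.4400e+01] F [-2.2 -0.3  6.2] grip 0.0362 30.0
```

apply_moves(motion=[{"dx":0,"dy":0,"dz":-3,"wx":0,"wy":0,"wz":0},{"dx":0,"dy":0,"dz":-7,"wx":0,"wy":0,"wz":0},{"dx":1,"dy":-0.7,"dz":-11,"wx":0,"wy":0,"wz":0},{"dx":4,"dy":-2.7,"dz":-13,"wx":0,"wy":0,"wz":0},{"dx":7.5,"dy":-5,"dz":-13,"wx":0,"wy":0,"wz":0},{"dx":11,"dy":-7.3,"dz":-13,"wx":0,"wy":0,"wz":0},{"dx":14.5,"dy":-9.6,"dz":-13,"wx":0,"wy":0,"wz":0},{"dx":17.5,"dy":-11.6,"dz":-13,"wx":0,"wy":0,"wz":0},{"dx":19,"dy":-12.6,"dz":-13,"wx":0,"wy":0,"wz":0},{"dx":19,"dy":-12.6,"dz":-13,"wx":0,"wy":0,"wz":0}])

```text
time_s: 27.6
tcp_pos: [0.5128, 0.0009, 0.1392]
tcp_rot: [179.9, -0.0, -94.6]
force: [-0.8, -0.1, -0.1]
grip_width: 0.036
grip_force: 30.0
```

apply_moves(motion=[{"dx":3,"dy":-2,"dz":0,"wx":0,"wy":0,"wz":0},{"dx":6.5,"dy":-4.3,"dz":0,"wx":0,"wy":0,"wz":0},{"dx":10,"dy":-6.6,"dz":0,"wx":0,"wy":0,"wz":0},{"dx":13.5,"dy":-9,"dz":0,"wx":0,"wy":0,"wz":0},{"dx":16.5,"dy":-11,"dz":0,"wx":0,"wy":0,"wz":0},{"dx":17.5,"dy":-11.7,"dz":0,"wx":0,"wy":0,"wz":0},{"dx":17.5,"dy":-11.7,"dz":0,"wx":0,"wy":0,"wz":0},{"dx":17.5,"dy":-11.7,"dz":3,"wx":0,"wy":0,"wz":0},{"dx":17.5,"dy":-11.7,"dz":5,"wx":0,"wy":0,"wz":0},{"dx":17.5,"dy":-11.7,"dz":5,"wx":0,"wy":0,"wz":0}])

```text
time_s: 28.6
tcp_pos: [0.6128, -0.1789, 0.0869]
tcp_rot: [179.7, 0.0, -94.4]
force: [0.2, 0.2, -0.9]
grip_width: 0.0362
grip_force: 30.0
```

```bash
python3 - <<'E'
from h import *
look('wrist','w10');env.camera('scene')
go((.616,-.181,.0133,-94.4))
E
```

```text
d [ 0.14 -0.08  7.7 ] w [ 0.001 -0.     0.001]
t 28.7 [ 0.6153 -0.1796  0.0903] [ 1.7997e+02 -1.0000e-02 -9.4330e+01] F [0.7 0.  0.2] grip 0.0361 30.0
```

View pics/w10.png

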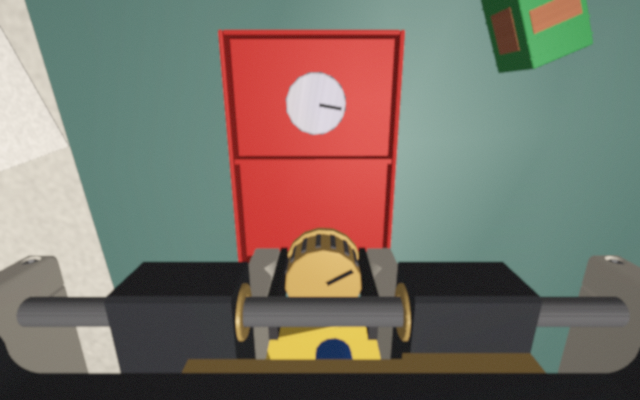

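The gold knob is held over the red tray's +y compartment, about 6 mm toward the robot from the centre (column 323 against 314). I'll correct that and set it down.

apply_moves(motion=[{"dx":0.1,"dy":-0.5,"dz":3,"wx":0,"wy":0,"wz":0},{"dx":0.1,"dy":-0.5,"dz":5,"wx":0,"wy":0,"wz":0},{"dx":0.1,"dy":-0.5,"dz":6.3,"wx":0,"wy":0,"wz":0},{"dx":0.1,"dy":-0.5,"dz":7.1,"wx":0,"wy":0,"wz":0},{"dx":0.1,"dy":-0.5,"dz":7.4,"wx":0,"wy":0,"wz":0},{"dx":0.1,"dy":-0.5,"dz":7.55,"wx":0,"wy":0,"wz":0},{"dx":0.1,"dy":-0.5,"dz":7.65,"wx":0,"wy":0,"wz":0},{"dx":0.1,"dy":-0.5,"dz":7.65,"wx":0,"wy":0,"wz":0},{"dx":0.1,"dy":-0.5,"dz":7.65,"wx":0,"wy":0,"wz":0},{"dx":0.1,"dy":-0.5,"dz":7.65,"wx":0,"wy":0,"wz":0}])

```text
time_s: 29.7
tcp_pos: [0.6206, -0.182, 0.0137]
tcp_rot: [-180.0, 0.0, -94.4]
force: [0.4, 0.4, -0.1]
grip_width: 0.0364
grip_force: 30.0
```

apply_moves(motion=[{"dx":0,"dy":0,"dz":0.05,"wx":0,"wy":0,"wz":0},{"dx":0,"dy":0,"dz":0.05,"wx":0,"wy":0,"wz":0}])

```text
time_s: 29.9
tcp_pos: [0.6206, -0.182, 0.0132]
tcp_rot: [-180.0, -0.0, -94.4]
force: [-1.5, 1.3, 2.3]
grip_width: 0.0362
grip_force: 30.0
```

apply_moves(motion=[{"dx":0,"dy":0,"dz":0,"wx":0,"wy":0,"wz":0},{"dx":0,"dy":0,"dz":0,"wx":0,"wy":0,"wz":0},{"dx":0,"dy":0,"dz":0,"wx":0,"wy":0,"wz":0},{"dx":0,"dy":0,"dz":0,"wx":0,"wy":0,"wz":0},{"dx":0,"dy":0,"dz":0,"wx":0,"wy":0,"wz":0},{"dx":0,"dy":0,"dz":-1,"wx":0,"wy":0,"wz":0},{"dx":0,"dy":0,"dz":-3,"wx":0,"wy":0,"wz":0},{"dx":0,"dy":0,"dz":-7,"wx":0,"wy":0,"wz":0},{"dx":0,"dy":0,"dz":-12,"wx":0,"wy":0,"wz":0},{"dx":0,"dy":0,"dz":-16,"wx":0,"wy":0,"wz":0}], hand=0.12)

```text
time_s: 30.9
tcp_pos: [0.6208, -0.1822, 0.1765]
tcp_rot: [-179.9, -0.0, -94.4]
force: [0.8, 0.3, -0.3]
grip_width: 0.0492
grip_force: 0.0
```

apply_moves(motion=[{"dx":4,"dy":0,"dz":-4,"wx":0,"wy":0,"wz":0},{"dx":8,"dy":0,"dz":-8,"wx":0,"wy":0,"wz":0},{"dx":12,"dy":0,"dz":-10,"wx":0,"wy":0,"wz":0},{"dx":12,"dy":0,"dz":-10,"wx":0,"wy":0,"wz":0},{"dx":12,"dy":0,"dz":-10,"wx":0,"wy":0,"wz":0},{"dx":12,"dy":0,"dz":-10,"wx":0,"wy":0,"wz":0}])

```text
time_s: 31.5
tcp_pos: [0.6107, -0.301, 0.2721]
tcp_rot: [179.9, 0.0, -94.4]
force: [-0.3, -0.5, -1.7]
grip_width: 0.0491
grip_force: 0.0
```

```bash
python3 - <<'E'
from h import *
a=env.camera('scene')[130:320,100:450];b=env.camera('top')[110:300,140:490]
cv2.imwrite('pics/f.png',np.vstack([cv2.resize(x,None,fx=1.57,fy=1.57,interpolation=cv2.INTER_CUBIC) for x in(a,b)]))
go()
E
```

```text
t 31.6 [ 0.6109 -0.3003  0.2718] [ 1.799e+02  4.000e-02 -9.436e+01] F [ 0.9 -0.2  0.1] grip 0.0489 0.0
```

View pics/f.png

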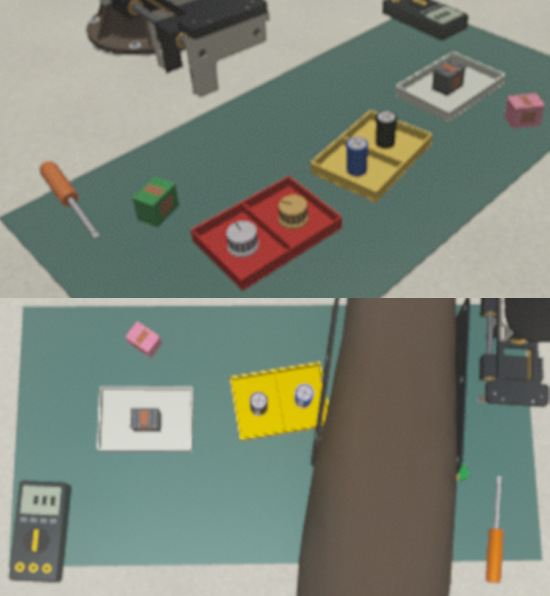

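All five parts stand upright in their trays: silver and gold knobs in red, blue and black caps in yellow, and the transformer in white. The multimeter and the screwdriver haven't moved.

```bash
python3 -c "
from bench import env
print(env.hand_in())"
```

```text
the job is handed in; nothing more can be done
None
```

I placed all five parts in their trays and handed the job in after about 32 s of the 96 s allowed; the final pictures show each part upright in its own compartment and the multimeter and screwdriver where they were, but the hand-in returned no verdict.

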